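Catch the wooden charms from the counter dispenser

ROBOT

A 6-joint arm with a two-finger parallel gripper is mounted at the origin on the work surface. World frame = base frame: x ahead of the robot, y to its left, z up, the work surface at z = 0. Lengths are in m, angles in degrees, forces in N, time in s.
With the tool pointing down it reaches from about 0.4 to 0.825 m from the base axis. Payload 7 kg.
Tool frame: the origin (TCP) lies midway between the tips of the shut fingers; the grasp point (between the pads) lies hold_point_z behind it (hold_point_z is the distance from the TCP to the grasp point, in m); z points along the fingers, y is the line along which they close (so a half turn about z gives the same grasp; the last joint's range is limited). The gripper opens to 88 mm and grips with 3 to 60 N. Pads are 19 mm wide; open, the fingers measure 130 mm over their backs; the gripper's body (78 mm by 193 mm) begins 47 mm behind the grasp point.
Start: joints at [88.528, 20.546, 0.682, 0, -70.136, -16.507], TCP at [0.208, 0.642, 0.227] pointing down, gripper open.
Joint ranges: [-176.03, 176.03], [-82.01, 121.73], [-58.28, 71.71], [-173.87, 95.51], [-174.79, -0.11], [-173.66, 173.66]. Speed limits (degrees/s): [136.94, 136.94, 172.46, 180, 180, 180].

INTERFACE

Orientations are given as [roll, pitch, yaw] about the fixed x, y, z axes, in that order (R = Rz(yaw) Ry(pitch) Rx(roll)).
In Python, from plant import * gives the robot as it stands.
- The arm moves only by the tool step_arm, never from a script. Its argument "steps" is a list that holds one entry, the list of rows, each a list of 6 numbers: the shift along the tool's x, y, z scaled (see below), then the turn, a rotation vector about the tool's x, y, z scaled (see below). In form: [[[tx, ty, tz, wx, wy, wz], ...]]. A call has 1 to 20 rows; each row is the pose to reach, as a shift and turn from the pose commanded when the call began, along the tool's axes at that moment; what a row does not reach only later rows make up. The controller multiplies each number of a shift by 100 mm and each number of a turn by 0.5 rad. A row lasts 1/10 s, in which the tool goes at most 50 mm and 8.59 degrees, less where a joint would pass 70% of its speed; a pose out of reach is approached as far as the arm can. A call with a number of a shift or a turn outside -1 to 1 is refused whole. A call with a gripper value outside its range is refused whole. "jaw" is the closure in counts, from 0 (fully open) to 255 (shut), set as the call begins (left out, the last holds). The fingers move at their own pace and stop on an object; the grip force is fixed at half the most. Time passes only in rows, so rows that repeat a pose let the fingers close. It gives the time, the measured TCP pose, the force, the opening and the grip force at its end, in the units of the state.
- get_obs(): the state, without advancing time (a new reading comes with each control period).
- snapshot(name): name is "side" or "top" or "wrist"; returns (picture, depth): 400x640x3 uint8, red, green, blue; 400x640 float32, m along the optical axis (not along the pixel's ray), 0 where there is no reading.
- calibration(name): a dict with "mtx" (3x3 intrinsics, pixels), "rvec" (rotation vector, rad) and "tvec" (3), from world to camera coordinates, as OpenCV has them. Camera axes: x right, y down, z forward; pixel columns grow to the right and rows downward; lengths in m; the calibration is good to about 2 mm. A picture is of the moment at which its call begins: read the wrist's pose just before it. calibration takes no time and is no camera call; for the wrist camera it gives the pose at the moment of the call.
- close_job(): hands the job in; it is judged then, once.
The state is a dict: "clock": time; "joint_pos": joint angles; "qvel": joint speeds; "tau": joint torques, N m; "tool_pos": TCP position; "orientation": TCP orientation; "force": force on the tool from outside, world axes, zero at the start; "moment": the same for the moment, N m; "opening": finger opening in m; "gripper_force": force on a finger pad.
Only numpy, scipy, OpenCV 4.12 (cv2) and the standard library are available. Lean on these libraries where they do the work, as an engineer would, in place of code of your own. Each camera call takes 0.05 s, during which the arm holds its last target. There are 200 camera calls.

TASK

Pick up the handled white scallop dish by its handle and hold it under the lip of the charm dispenser, pushing the brass paddle back with the dish's far rim so that the gate opens and both wooden charms slide down the chute into the dish. Keep the dish off the counter while catching and do not touch the charms with the gripper. Then bring the dish clear of the dispenser and set it down upright on the open counter with both charms in it, and let go.

Things in the scene. Friction and masses are not known exactly. Their poses are not given: they have to be found in the camera images.
- dish: White ribbed dish, 100 g: bowl 116 mm wide at the rim, 84 at the foot, 40 high, wall 4, floor 5. Origin: centre of the bowl's underside, z up. Handle: a bar 12 wide, 18 tall (23 to 41 above the underside) along -x, towards the robot, ending 171 from the centre; grip it across, from above, about 115 from the centre. Not wanted: the flat white hand mirror of like outline, the bowl with no handle.
- dispenser: Fixed dark wood chute, 38 mm wide inside, sloping 35 degrees down to -x (roughly to the robot), brass gate at its lower end. Origin: on the counter below the middle of the lower lip, z up. Lip 110 high, underside 104; rear 139 behind the lip, 230 high. Below the lip it is open; foot and posts start 37 behind it. Charms fall 10 to 60 in front of the lip (catch with the bowl centre at x = -0.038).
- paddle (a joint): Upright brass plate under the lip, 60 mm wide, 45 to 95 above the counter, front face at the dispenser's x = -0.005. Value: metres pushed straight back (+x), 0 to 0.035; spring 1 N at rest, 3 N fully back, returns when let go. It lifts the gate, which lets the charms pass from about 0.013; 0.020 to 0.032 is good. Both charms slide out within 1 s.
- charm_a: Chunky round light-wood charm, a disc of 28 mm diameter and 16 mm thick, 15 g, lying flat on the chute behind the gate, the lower of the two. Origin: centre of its underside; z is the disc's axis.
- charm_b: The same kind of charm, lying uphill of the first.
Mind the look-alikes: they are no part of the job. Leave any red look-alike of the charm_a alone.

How it is judged:
By the outcome, as a careful person would: the job done as asked, in the order asked, and still so for the second after the job is handed in, with the robot touching nothing.
It also fails if it takes over 56 s, if anything falls off the work surface, if the arm or the gripper's body presses on something with over 40 N, if the wrist force passes 120 N, or if a joint passes its speed limit or range.

## Working session

There is one attempt and no reset: what is moved stays moved. The work goes in short steps, Python scripts to look and compute and a tool call to move; the robot and the scene stay as the last step left them, time stands still between calls to the robot, and variables do not carry over. Pictures are saved under pics/ and viewed, at most 10 in all, crops included, and the job is handed in when it is done.

Besides the shell and the picture viewer there is one more tool, called as name(argument=value, ...) on one line, values as JSON. step_arm: Moves the arm, as the interface text tells. Its arguments: {"type":"object","properties":{"steps":{"type":"array","items":{"type":"array","items":{"type":"array","items":{"type":"number","minimum":-1,"maximum":1}}}},"jaw":{"type":"number"}},"required":["steps"]}

```bash
mkdir -p pics; ls; cat > h.py <<'E'
from plant import *
import numpy as np, cv2
from scipy.spatial.transform import Rotation as R
def ray(c,u,v):
    d=cv2.undistortPoints(np.array([[[u,v]]],float),c['mtx'],None)[0,0]
    Rm=cv2.Rodrigues(np.array(c['rvec'],float))[0];t=np.array(c['tvec'],float).ravel()
    return -Rm.T@t, Rm.T@np.array([d[0],d[1],1.])
def onplane(c,u,v,z):
    o,d=ray(c,u,v); return o+d*(z-o[2])/d[2]
def cloud(c,dep):
    v,u=np.mgrid[:400,:640]; K=c['mtx']
    P=np.stack([(u-K[0][2])/K[0][0]*dep,(v-K[1][2])/K[1][1]*dep,dep],-1)
    Rm=cv2.Rodrigues(np.array(c['rvec'],float))[0];t=np.array(c['tvec'],float).ravel()
    W=(P-t)@Rm; W[dep<=0]=np.nan; return W
E
python3 - <<'E'
from h import *
s=get_obs();print(s)
for n in ['top','side']:
    c=calibration(n);p,d=snapshot(n);np.savez(f'{n}.npz',p=p,d=d)
    cv2.imwrite(f'pics/{n}.png',p[:,:,::-1]); print(n,ray(c,320,200),(d>0).mean())
E
```

```text
pics
{'clock': 0.0, 'joint_pos': array([ 8.85276245e+01,  2.05916512e+01,  6.34594368e-01, -1.81533293e-02,
       -7.01334844e+01, -1.65069817e+01]), 'qvel': array([-0.06022451,  0.08427854,  0.00315786,  0.02711876,  0.01598683,
        0.08660479]), 'tau': array([-1.92182000e-03, -5.82713342e+01,  2.93054974e+01,  6.99724361e+00,
        6.81298159e-03, -1.70704088e-04]), 'tool_pos': array([0.20824171, 0.64158903, 0.22563264]), 'orientation': array([ 1.79908341e+02, -9.36597368e-03, -1.79855322e+01]), 'force': array([-0.75906656, -0.49061665, -0.07595198]), 'moment': array([ 0.03696293,  0.03135064, -0.01684489]), 'gripper_force': 0.0, 'opening': 0.08768340081562791}
top (array([0.49763146, 0.0749263 , 0.96402624]), array([ 0.159029  , -0.01434573, -0.98721289])) 0.9958359375
side (array([0.31918971, 0.78602734, 0.61223521]), array([ 0.31810358, -0.75232377, -0.57733743])) 0.99598828125
```

View pics/top.png

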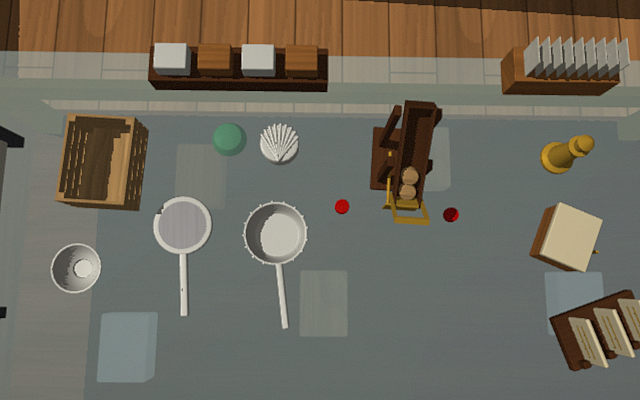

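View pics/side.png

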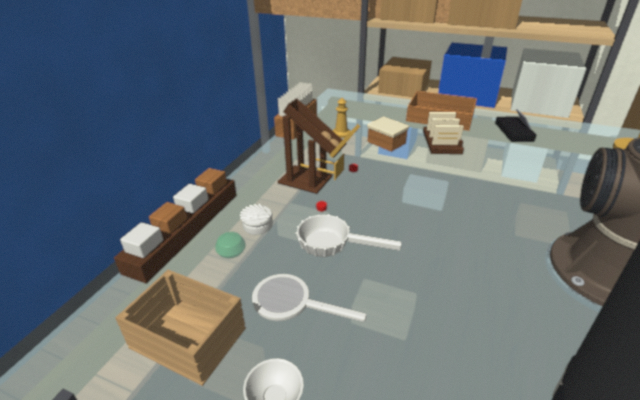

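Candidates in the top view:
- **Handled dish:** (276,233), with its handle ending at (285,328).
- **Hand mirror:** (182,224), flat grey face.
- **Bowl without handle:** (76,268).
- **Shell ornament:** (279,143).
- **Red charms:** (342,206) and (451,215). I'll leave these alone.
- **Wooden charms:** in the chute at (409,177) and (408,192).

I choose the dish at (276,233) because it is deep, ribbed and has a handle. Next I'll measure it and check it in a close crop.

```bash
python3 - <<'E'
from h import *
z=np.load('top.npz');p,d=z['p'],z['d'];c=calibration('top');W=cloud(c,d)
hsv=cv2.cvtColor(p,cv2.COLOR_RGB2HSV)
m=((hsv[...,1]<40)&(hsv[...,2]>120)).astype(np.uint8)
m[:, :235]=0;m[:,320:]=0;m[:195]=0;m[340:]=0
Z=W[...,2]
rim=(m>0)&(Z>.033)
ys,xs=np.nonzero(rim&(np.mgrid[:400,:640][0]<268))
Pr=W[ys,xs]; (cx,cy),r=cv2.minEnclosingCircle(Pr[:,:2].astype(np.float32));print('rim',cx,cy,r,Pr[:,2].max())
ys,xs=np.nonzero((m>0)&(np.mgrid[:400,:640][0]>275))
ys2=(ys>=0);H=W[ys,xs];H=H[H[:,2]>.03];
l=cv2.fitLine(H[:,:2].astype(np.float32),cv2.DIST_HUBER,0,.01,.01).ravel();print('handle',l,H.min(0),H.max(0),np.median(H[:,2]),np.degrees(np.arctan2(l[1],l[0])))
# dispenser: brass & wood
box=W[90:230,365:445].reshape(-1,3);hb=hsv[90:230,365:445].reshape(-1,3)
br=(hb[:,0]>18)&(hb[:,0]<30)&(hb[:,1]>150)&(hb[:,2]>90)&(box[:,2]>.03)
print('brass',br.sum(),box[br].min(0),box[br].max(0))
for u,v in [(377,190),(377,130),(392,178),(408,105),(440,105),(399,103),(391,206),(420,205),(428,222),(398,222),(408,192),(410,176),(400,195),(424,180),(433,125)]: print(u,v,W[v,u].round(4),p[v,u])
a=cv2.resize(p[90:340,225:455],None,fx=2.4,fy=2.4,interpolation=cv2.INTER_CUBIC)
q=np.load('side.npz')['p'];b=cv2.resize(q[90:260,265:405],None,fx=1.5,fy=600/170,interpolation=cv2.INTER_CUBIC)
cv2.imwrite('pics/c1.png',np.hstack([a,b])[:600,:800,::-1])
E
```

```text
rim 0.5841648578643799 0.14205753803253174 0.06165261194109917 0.04519345351100035
handle [0.9920267  0.12602778 0.4622507  0.12746635] [0.41662569 0.11820209 0.0349299 ] [0.50767199 0.13805502 0.04736772] 0.041522425587227525 7.240113
brass 648 [ 0.58683291 -0.10711222  0.05540248] [ 0.7344716  -0.05091779  0.19010059]
377 190 [ 6.734e-01 -4.910e-02  6.000e-04] [93 99 99]
377 130 [ 0.7903 -0.0491  0.0112] [72 44 24]
392 178 [ 0.6947 -0.0765  0.0133] [33 19 13]
408 105 [ 0.7644 -0.069   0.2263] [60 38 23]
440 105 [ 8.470e-01 -1.772e-01  1.000e-04] [135 132 119]
399 103 [ 8.504e-01 -9.530e-02 -7.000e-04] [118 124 112]
391 206 [ 0.6213 -0.0538  0.1406] [125  96  33]
420 205 [ 0.6248 -0.1038  0.1315] [79 56 21]
428 222 [ 0.5901 -0.1039  0.1854] [141 107  32]
398 222 [ 0.5902 -0.0581  0.1808] [147 110  25]
408 192 [ 0.6455 -0.083   0.1376] [150 119  74]
410 176 [ 0.6691 -0.0836  0.1546] [148 115  72]
400 195 [ 0.6412 -0.0704  0.1329] [100  79  49]
424 180 [ 0.6617 -0.1054  0.159 ] [72 60 50]
433 125 [ 0.7375 -0.1096  0.2129] [55 32 13]
```

View pics/c1.png

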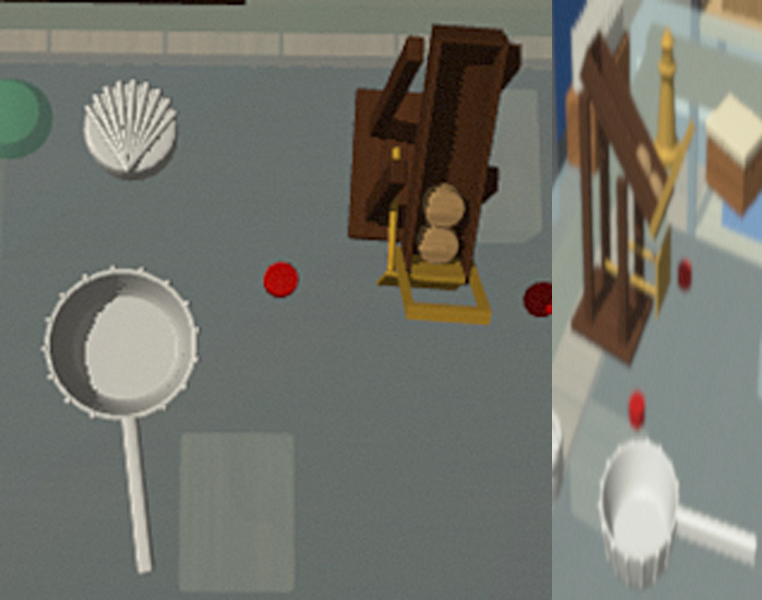

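The crop confirms the ribbed, deep dish with a handle, and the two light-wood charms behind the gate. Next is the dispenser's axis and lip.

```bash
python3 - <<'E'
from h import *
z=np.load('top.npz');p,d=z['p'],z['d'];c=calibration('top');W=cloud(c,d)
b=W[90:235,365:450].reshape(-1,3); hs=cv2.cvtColor(p,cv2.COLOR_RGB2HSV)[90:235,365:450].reshape(-1,3)
dark=(hs[:,2]<110)&(hs[:,1]>90)
f=b[(b[:,2]>.006)&(b[:,2]<.02)&dark]
print('foot',f.min(0),f.max(0)); 
fl=np.array([[x,f[abs(f[:,0]-x)<.004][:,1].max()] for x in np.arange(.68,.79,.01)]);print(np.polyfit(fl[:,0],fl[:,1],1),fl[:,1].round(3))
ff=np.array([[y,f[abs(f[:,1]-y)<.004][:,0].min()] for y in np.arange(-.08,-.05,.006)]);print('front',ff.round(3))
# chute edges: right/left extreme y vs x on sloped top
t=b[(b[:,2]>.11)&dark]
E=[]
for x in np.arange(.64,.77,.01):
    s=t[abs(t[:,0]-x)<.004]; E.append([x,s[:,1].min(),s[:,1].max(),s[:,2].min(),s[:,2].max()])
print(np.array(E).round(3))
# charm tops
ch=b[(hs[:,2]>115)&(hs[:,1]>80)&(hs[:,1]<150)&(b[:,2]>.11)&(b[:,0]>.625)]
print(ch.shape,ch.mean(0),ch.min(0),ch.max(0))
# side: brass paddle
z=np.load('side.npz');q,ds=z['p'],z['d'];cs=calibration('side');V=cloud(cs,ds);h2=cv2.cvtColor(q,cv2.COLOR_RGB2HSV)
mm=(h2[...,1]>130)&(h2[...,0]>15)&(h2[...,0]<32)&(V[...,2]>.04)&(V[...,2]<.1)&(V[...,0]>.5)&(V[...,0]<.72)&(abs(V[...,1]+.08)<.06)
P=V[mm];print('pad',len(P),P.min(0),P.max(0)); print(P[::max(1,len(P)//25)].round(3))
E
```

```text
foot [ 0.6132648  -0.18475586  0.00613514] [ 0.79749002 -0.03468485  0.0198157 ]
[-0.06401801  0.00838761] [-0.035 -0.036 -0.037 -0.037 -0.037 -0.039 -0.039 -0.039 -0.041 -0.041
 -0.041]
front [[-0.08   0.673]
 [-0.074  0.673]
 [-0.068  0.674]
 [-0.062  0.674]
 [-0.056  0.674]]
[[ 0.64  -0.104 -0.058  0.117  0.148]
 [ 0.65  -0.105 -0.059  0.114  0.155]
 [ 0.66  -0.105 -0.06   0.123  0.161]
 [ 0.67  -0.107 -0.061  0.131  0.169]
 [ 0.68  -0.121 -0.061  0.114  0.177]
 [ 0.69  -0.121 -0.047  0.11   0.184]
 [ 0.7   -0.121 -0.048  0.12   0.19 ]
 [ 0.71  -0.108 -0.063  0.159  0.196]
 [ 0.72  -0.109 -0.064  0.163  0.205]
 [ 0.73  -0.109 -0.064  0.172  0.21 ]
 [ 0.74  -0.112 -0.065  0.179  0.22 ]
 [ 0.75  -0.125 -0.066  0.157  0.226]
 [ 0.76  -0.126 -0.051  0.11   0.232]]
(382, 3) [ 0.65797226 -0.0827257   0.14627615] [ 0.62842049 -0.10680716  0.12044137] [ 0.68484334 -0.06936004  0.16236337]
pad 148 [ 0.6276416  -0.11523117  0.05172153] [ 0.71832884 -0.04525643  0.09431237]
[[ 0.628 -0.09   0.09 ]
 [ 0.629 -0.085  0.09 ]
 [ 0.687 -0.101  0.066]
 [ 0.628 -0.088  0.085]
 [ 0.677 -0.099  0.066]
 [ 0.629 -0.092  0.08 ]
 [ 0.675 -0.1    0.063]
 [ 0.629 -0.091  0.078]
 [ 0.629 -0.063  0.09 ]
 [ 0.628 -0.096  0.072]
 [ 0.629 -0.078  0.079]
 [ 0.631 -0.06   0.085]
 [ 0.628 -0.09   0.069]
 [ 0.632 -0.055  0.085]
 [ 0.63  -0.088  0.067]
 [ 0.631 -0.067  0.075]
 [ 0.628 -0.099  0.058]
 [ 0.631 -0.066  0.072]
 [ 0.682 -0.06   0.062]
 [ 0.667 -0.059  0.066]
 [ 0.631 -0.067  0.069]
 [ 0.671 -0.056  0.063]
 [ 0.657 -0.055  0.067]
 [ 0.63  -0.08   0.059]
 [ 0.652 -0.056  0.064]
 [ 0.63  -0.065  0.064]
 [ 0.644 -0.057  0.063]
 [ 0.631 -0.061  0.063]
 [ 0.632 -0.056  0.063]
 [ 0.631 -0.054  0.058]]
```

```bash
cat >> h.py <<'E'
def need(pos,yaw):
    "shift/turn in row units from the present pose to TCP pos, pointing down with yaw"
    s=get_obs(); Rc=R.from_euler('xyz',s['orientation'],degrees=True); Rt=R.from_euler('xyz',[180,0,yaw],degrees=True)
    print('t',s['clock'],'pos',s['tool_pos'].round(4),s['orientation'].round(2),'open',s['opening'],'F',s['force'].round(2))
    print('shift',(Rc.inv().apply(np.array(pos)-s['tool_pos'])/.1).round(3),'turn',((Rc.inv()*Rt).as_rotvec()/.5).round(3))
E
python3 -c "
import plant;print([n for n in dir(plant) if n[0]!='_']);print(getattr(plant,'hold_point_z',None))
from h import *
need([.470,.1285,.12],7.2)"
```

```text
['PlanningError', 'calibration', 'close_job', 'get_obs', 'hold_point_z', 'snapshot']
0.0188
t 0.1 pos [0.2082 0.6416 0.2257] [ 1.7991e+02 -1.0000e-02 -1.7980e+01] open 0.08790879988583689 F [ 0.13 -0.45 -0.39]
shift [4.074 4.071 1.064] turn [ 0.003  0.    -0.879]
```

step_arm(steps=[[[0.5,0.5,0,0,0,0],[1,1,0,0,0,0],[1,1,0,0,0,0]]], jaw=0)

```text
clock: 0.4
tool_pos: [0.273, 0.5138, 0.2259]
orientation: [179.9, -0.0, -18.0]
force: [0.3, 0.3, 0.5]
opening: 0.0877
gripper_force: 0.0
```

step_arm(steps=[[[0.35,0.35,0,0,0,0],[0.7,0.7,0,0,0,0],[1,1,0,0,0,0]]])

```text
clock: 0.7
tool_pos: [0.3373, 0.3876, 0.2264]
orientation: [180.0, 0.0, -18.0]
force: [1.4, 0.0, -0.3]
opening: 0.0875
gripper_force: 0.0
```

step_arm(steps=[[[0.35,0.35,0,0,0,-0.25],[0.7,0.7,0,0,0,-0.5],[1,1,0,0,0,-0.7],[1,1,0,0,0,-0.88],[1,1,0,0,0,-0.88]]])

```text
clock: 1.2
tool_pos: [0.4015, 0.2629, 0.2266]
orientation: [-180.0, 0.0, 7.2]
force: [-0.9, 0.5, -0.4]
opening: 0.0875
gripper_force: 0.0
```

step_arm(steps=[[[0.2,0.45,0,0,0,0],[0.4,0.9,0.2,0,0,0],[0.5,1,0.5,0,0,0],[0.5,1,0.5,0,0,0]]])

```text
clock: 1.6
tool_pos: [0.462, 0.1691, 0.1728]
orientation: [179.8, 0.3, 6.9]
force: [-0.1, -0.2, -0.8]
opening: 0.0882
gripper_force: 0.0
```

step_arm(steps=[[[0,0.3,0.3,0,0,0],[0,0.42,0.5,0,0,0],[0,0.42,0.5,0,0,0],[0,0.42,0.5,0,0,0]]])

```text
clock: 2.0
tool_pos: [0.469, 0.1306, 0.1273]
orientation: [180.0, -0.0, 7.2]
force: [1.2, 1.0, 0.6]
opening: 0.0874
gripper_force: 0.0
```

```bash
python3 - <<'E'
from h import *
need([.470,.1285,.013],7.2)
c=calibration('wrist');p,d=snapshot('wrist');cv2.imwrite('pics/w1.png',p[:,:,::-1])
W=cloud(c,d);h=cv2.cvtColor(p,cv2.COLOR_RGB2HSV);Z=W[...,2]
m=(h[...,1]<45)&(h[...,2]>110)&(Z>.03)&(Z<.05)
P=W[m];H=P[(P[:,0]<.51)&(P[:,0]>.41)&(abs(P[:,1]-.128)<.04)]
if len(H)>20:
    for x in np.arange(.42,.51,.01):
        s=H[abs(H[:,0]-x)<.003]
        if len(s): print(x.round(2),s[:,1].min().round(4),s[:,1].max().round(4),np.median(s[:,2]).round(4))
B=P[(P[:,0]>.52)]
print(len(P),len(B), cv2.minEnclosingCircle(B[:,:2].astype(np.float32)) if len(B)>9 else '')
E
```

```text
t 2.0 pos [0.469  0.1306 0.1273] [ 1.7998e+02 -3.0000e-02  7.2200e+00] open 0.08743810877756787 F [1.18 1.04 0.6 ]
shift [0.007 0.022 1.143] turn [ 0.001 -0.001  0.001]
0.42 0.1184 0.1296 0.0399
0.43 0.1192 0.1309 0.0402
0.44 0.1204 0.1321 0.0401
0.45 0.1218 0.1333 0.0403
0.46 0.1232 0.1345 0.0403
0.47 0.1245 0.1367 0.0399
0.48 0.1259 0.1379 0.04
0.49 0.1272 0.1392 0.0403
0.5 0.1285 0.1404 0.0401
0.51 0.1298 0.1412 0.0404
4762 3283 ((0.6044974327087402, 0.06554572284221649), 0.14168709516525269)
```

View pics/w1.png

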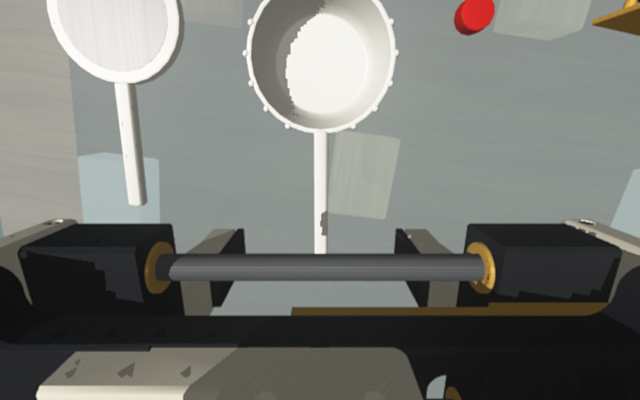

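The wrist view shows the dish handle at (320,190), centred between the fingers, and the depth agrees (handle y 0.1306 at x 0.47). Now descending.

step_arm(steps=[[[0,0,0.3,0,0,0],[0,0,0.6,0,0,0],[0,0,0.8,0,0,0],[0,0,0.9,0,0,0]]])

```text
clock: 2.45
tool_pos: [0.4687, 0.1306, 0.0362]
orientation: [180.0, -0.0, 7.3]
force: [0.5, 0.2, -0.7]
opening: 0.0877
gripper_force: 0.0
```

step_arm(steps=[[[0,0,0.12,0,0,0],[0,0,0.24,0,0,0],[0,0,0.24,0,0,0]]])

```text
clock: 2.75
tool_pos: [0.4687, 0.1302, 0.0125]
orientation: [180.0, 0.0, 7.3]
force: [-0.3, 0.4, -0.4]
opening: 0.0879
gripper_force: 0.0
```

step_arm(steps=[[[0,0,0,0,0,0],[0,0,0,0,0,0],[0,0,0,0,0,0],[0,0,0,0,0,0],[0,0,0,0,0,0],[0,0,0,0,0,0],[0,0,0,0,0,0],[0,0,0,0,0,0],[0,0,0,0,0,0],[0,0,0,0,0,0]]], jaw=255)

```text
clock: 3.75
tool_pos: [0.4686, 0.1295, 0.0125]
orientation: [180.0, 0.0, 7.2]
force: [1.2, -0.2, -0.2]
opening: 0.0132
gripper_force: 0.0
```

step_arm(steps=[[[0,0,0,0,0,0],[0,0,0,0,0,0],[0,0,0,0,0,0],[0,0,0,0,0,0]]])

```text
clock: 4.15
tool_pos: [0.4686, 0.1295, 0.0126]
orientation: [180.0, 0.0, 7.2]
force: [1.0, -0.3, -1.2]
opening: 0.0117
gripper_force: 30.0
```

step_arm(steps=[[[0,0,-0.1,0,0,0],[0,0,-0.2,0,0,0],[0,0,-0.35,0,0,0],[0,0,-0.5,0,0,0],[0,0,-0.5,0,0,0]]])

```text
clock: 4.65
tool_pos: [0.47, 0.1304, 0.0652]
orientation: [-179.9, -0.2, 7.3]
force: [0.3, 0.1, -0.9]
opening: 0.012
gripper_force: 30.0
```

```bash
python3 - <<'E'
from h import *
need([.483,-.071,.0525],-3.8)
c=calibration('wrist');p,d=snapshot('wrist');cv2.imwrite('pics/w2.png',p[:,:,::-1])
c=calibration('top');q,d=snapshot('top');W=cloud(c,d);h=cv2.cvtColor(q,cv2.COLOR_RGB2HSV)
m=(h[...,1]<45)&(h[...,2]>110)&(W[...,2]>.07)&(W[...,2]<.11)&(abs(W[...,0]-.586)<.075)&(abs(W[...,1]-.142)<.075)
P=W[m];A=np.c_[P[:,:2],np.ones(len(P))];print('rim plane',np.linalg.lstsq(A,P[:,2],rcond=None)[0],P[:,2].mean(),cv2.minEnclosingCircle(P[:,:2].astype(np.float32)))
E
```

```text
t 4.65 pos [0.47   0.1304 0.0652] [-179.88   -0.23    7.26] open 0.01197615645659004 F [ 0.26  0.08 -0.87]
shift [-0.126  2.015  0.123] turn [-0.005 -0.008  0.386]
rim plane [0.00239154 0.05453016 0.07906563] 0.08761800664541966 ((0.5870541334152222, 0.14315183460712433), 0.0600619837641716)
```

step_arm(steps=[[[-0.05,0.1,0,0,0,0.04],[-0.1,0.25,0,0,0,0.1],[-0.15,0.42,0,0,0,0.17],[-0.2,0.6,0,0,0,0.24],[-0.27,0.8,0,0,0,0.32],[-0.32,0.92,0,0,0,0.37],[-0.32,0.96,0,0,0,0.384]]])

```text
clock: 5.45
tool_pos: [0.4479, 0.0282, 0.0624]
orientation: [180.0, 0.1, -4.0]
force: [0.4, -0.6, -1.8]
opening: 0.012
gripper_force: 30.0
```

step_arm(steps=[[[-0.03,0.1,0,0,0,0],[-0.06,0.25,0.03,0,0,0],[-0.09,0.45,0.06,0,0,0],[-0.12,0.65,0.09,0,0,0],[-0.13,0.82,0.11,0,0,0],[-0.13,0.95,0.13,0,0,0],[-0.13,1,0.13,0,0,0],[-0.13,1,0.13,0,0,0]]])

```text
clock: 6.25
tool_pos: [0.4291, -0.0693, 0.0494]
orientation: [180.0, 0.0, -3.8]
force: [0.2, 0.8, 0.4]
opening: 0.0118
gripper_force: 30.0
```

```bash
python3 - <<'E'
from h import *
need([.4813,-.0708,.05],-3.8)
c=calibration('wrist');p,d=snapshot('wrist')
W=cloud(c,d)
c=calibration('side');q,d2=snapshot('side')
cv2.imwrite('pics/w3.png',np.hstack([p[:,120:520],cv2.resize(q[60:260,250:450],(400,400))])[:,:,::-1])
h=cv2.cvtColor(p,cv2.COLOR_RGB2HSV)
m=(h[...,1]<45)&(h[...,2]>110)&(W[...,2]>.06)&(W[...,2]<.095)&(W[...,0]>.485)&(W[...,0]<.64)
P=W[m];A=np.c_[P[:,:2],np.ones(len(P))];print(len(P),np.linalg.lstsq(A,P[:,2],rcond=None)[0],P[:,2].max(),cv2.minEnclosingCircle(P[:,:2].astype(np.float32)))
b=(h[...,0]>15)&(h[...,0]<32)&(h[...,1]>130)&(W[...,2]>.045)&(W[...,2]<.1)&(W[...,0]>.58)
B=W[b];print('brass',len(B),B[::max(1,len(B)//12)].round(3))
E
```

```text
t 6.25 pos [ 0.4291 -0.0693  0.0494] [ 1.7999e+02  2.0000e-02 -3.8200e+00] open 0.011799434237639078 F [0.23 0.82 0.42]
shift [ 0.522 -0.02  -0.006] turn [ 0.     0.001 -0.001]
8756 [-0.03112821  0.02148346  0.08988324] 0.07879711890107022 ((0.5362787246704102, -0.07587338984012604), 0.05836259573698044)
brass 0 []
```

View pics/w3.png

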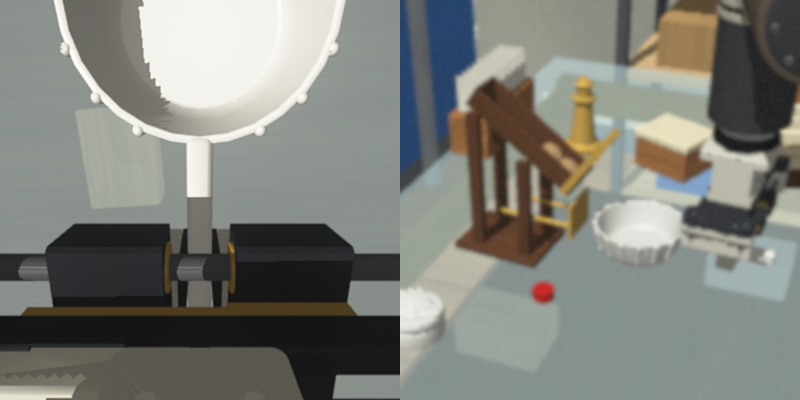

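The dish is held level in front of the paddle, which is at about (575,212) in the right half of the picture. Pushing in and holding.

step_arm(steps=[[[0.06,0,0,0,0,0],[0.15,-0.01,0,0,0,0],[0.25,-0.02,0,0,0,0],[0.33,-0.02,0,0,0,0],[0.4,-0.02,0,0,0,0],[0.46,-0.02,0,0,0,0],[0.52,-0.02,0,0,0,0],[0.52,-0.02,0,0,0,0],[0.52,-0.02,0,0,0,0],[0.52,-0.02,0,0,0,0],[0.52,-0.02,0,0,0,0],[0.52,-0.02,0,0,0,0]]])

```text
clock: 7.55
tool_pos: [0.481, -0.0702, 0.0496]
orientation: [180.0, 0.0, -3.8]
force: [-2.3, -0.2, -2.8]
opening: 0.0118
gripper_force: 30.0
```

step_arm(steps=[[[0,0,0,0,0,0],[0,0,0,0,0,0],[0,0,0,0,0,0],[0,0,0,0,0,0],[0,0,0,0,0,0],[0,0,0,0,0,0],[0,0,0,0,0,0],[0,0,0,0,0,0]]])

```text
clock: 8.35
tool_pos: [0.4814, -0.0701, 0.0496]
orientation: [180.0, -0.0, -3.8]
force: [-2.8, 0.4, -2.7]
opening: 0.0117
gripper_force: 30.0
```

```bash
python3 - <<'E'
from h import *
need([.4813,-.0708,.05],-3.8)
p,d=snapshot('top'); q,d2=snapshot('side')
cv2.imwrite('pics/w4.png',np.hstack([cv2.resize(p[120:270,330:480],(400,400)),cv2.resize(q[80:230,260:410],(400,400))])[:,:,::-1])
V=cloud(calibration('side'),d2);h2=cv2.cvtColor(q,cv2.COLOR_RGB2HSV)
mm=(h2[...,1]>130)&(h2[...,0]>15)&(h2[...,0]<32)&(V[...,2]>.07)&(V[...,2]<.095)&(V[...,0]>.6)&(V[...,0]<.69)&(abs(V[...,1]+.08)<.04)
P=V[mm];print(len(P),P[::max(1,len(P)//8)].round(3))
E
```

```text
t 8.35 pos [ 0.4814 -0.0701  0.0496] [180.    -0.    -3.77] open 0.011698383095311052 F [-2.83  0.4  -2.69]
shift [-0.001  0.007 -0.004] turn [ 0.    -0.     0.001]
45 [[ 0.656 -0.081  0.092]
 [ 0.657 -0.084  0.087]
 [ 0.656 -0.074  0.09 ]
 [ 0.657 -0.064  0.092]
 [ 0.66  -0.062  0.089]
 [ 0.658 -0.052  0.092]
 [ 0.657 -0.05   0.091]
 [ 0.661 -0.053  0.082]
 [ 0.658 -0.051  0.078]]
```

View pics/w4.png

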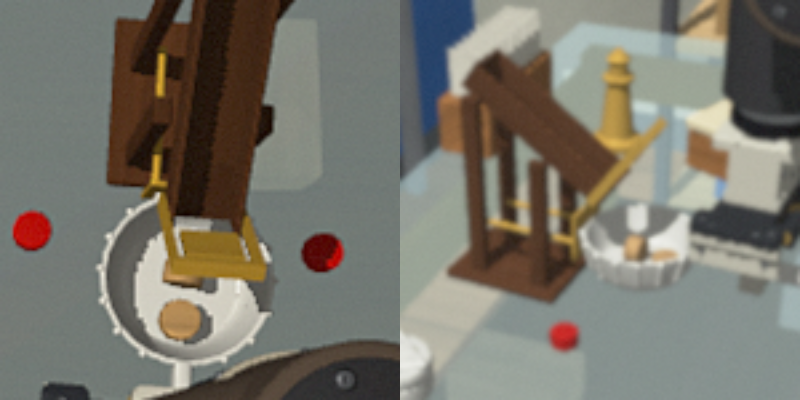

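Both charms are in the dish, at (183,318) and (185,275) in the left picture, and the chute is empty. Backing out gently and carrying it to the open spot where the dish first stood.

step_arm(steps=[[[-0.03,0,0,0,0,0],[-0.08,0,0,0,0,0],[-0.16,0,0,0,0,0],[-0.25,0,0,0,0,0],[-0.34,0,0,0,0,0],[-0.43,0,0,0,0,0],[-0.52,0,0,0,0,0],[-0.6,0,0,0,0,0],[-0.66,0,0,0,0,0],[-0.69,0,0,0,0,0],[-0.7,0,0,0,0,0],[-0.7,0,0,0,0,0]]])

```text
clock: 9.65
tool_pos: [0.4118, -0.0654, 0.0497]
orientation: [-180.0, -0.0, -3.8]
force: [0.2, -0.5, -0.9]
opening: 0.0118
gripper_force: 30.0
```

step_arm(steps=[[[0,-0.03,0,0,0,-0.01],[0.02,-0.09,0,0,0,-0.03],[0.04,-0.17,0,0,0,-0.06],[0.06,-0.27,0,0,0,-0.1],[0.08,-0.37,0,0,0,-0.14],[0.1,-0.47,0,0,0,-0.18],[0.12,-0.57,0,0,0,-0.22],[0.14,-0.67,0,0,0,-0.26],[0.17,-0.77,0,0,0,-0.3],[0.19,-0.86,0,0,0,-0.34],[0.21,-0.93,0,0,0,-0.365],[0.22,-0.97,0,0,0,-0.38],[0.22,-0.99,0,0,0,-0.384]]])

```text
clock: 10.95
tool_pos: [0.4401, 0.0321, 0.0495]
orientation: [180.0, 0.0, 7.3]
force: [-0.3, 0.8, -1.9]
opening: 0.0116
gripper_force: 30.0
```

step_arm(steps=[[[0.01,-0.03,0,0,0,0],[0.04,-0.09,0,0,0,0],[0.08,-0.17,0,0,0,0],[0.12,-0.27,0,0,0,0],[0.16,-0.37,0,0,0,0],[0.2,-0.47,0,0,0,0],[0.25,-0.57,0,0,0,0],[0.29,-0.67,0,0,0,0],[0.33,-0.77,0,0,0,0],[0.37,-0.84,0,0,0,0],[0.39,-0.89,0,0,0,0],[0.41,-0.92,0,0,0,0],[0.41,-0.93,0,0,0,0],[0.41,-0.93,0,0,0,0]]])

```text
clock: 12.35
tool_pos: [0.4688, 0.1291, 0.0495]
orientation: [180.0, 0.0, 7.2]
force: [-0.7, 0.0, -1.7]
opening: 0.0118
gripper_force: 30.0
```

step_arm(steps=[[[0,0,0.03,0,0,0],[0,0,0.08,0,0,0],[0,0,0.14,0,0,0],[0,0,0.2,0,0,0],[0,0,0.25,0,0,0],[0,0,0.29,0,0,0],[0,0,0.32,0,0,0],[0,0,0.34,0,0,0],[0,0,0.34,0,0,0],[0,0,0.34,0,0,0]]])

```text
clock: 13.35
tool_pos: [0.4691, 0.1293, 0.0157]
orientation: [-180.0, -0.0, 7.2]
force: [-0.3, -0.8, -1.5]
opening: 0.012
gripper_force: 30.0
```

step_arm(steps=[[[0,0,0.01,0,0,0],[0,0,0.02,0,0,0],[0,0,0.03,0,0,0],[0,0,0.03,0,0,0]]])

```text
clock: 13.75
tool_pos: [0.469, 0.1292, 0.0126]
orientation: [-180.0, -0.0, 7.2]
force: [-0.1, -0.3, -0.3]
opening: 0.0116
gripper_force: 30.0
```

```bash
python3 - <<'E'
from h import *
need([.469,.130,.012],7.2)
p,d=snapshot('side');cv2.imwrite('pics/s5.png',cv2.resize(p[170:300,270:430],(800,600),interpolation=cv2.INTER_CUBIC)[:,:,::-1])
E
```

```text
t 13.75 pos [0.469  0.1292 0.0126] [-1.80e+02 -1.00e-02  7.24e+00] open 0.01158400538865543 F [-0.06 -0.34 -0.32]
shift [ 0.001 -0.008  0.006] turn [-0.    -0.     0.001]
```

View pics/s5.png

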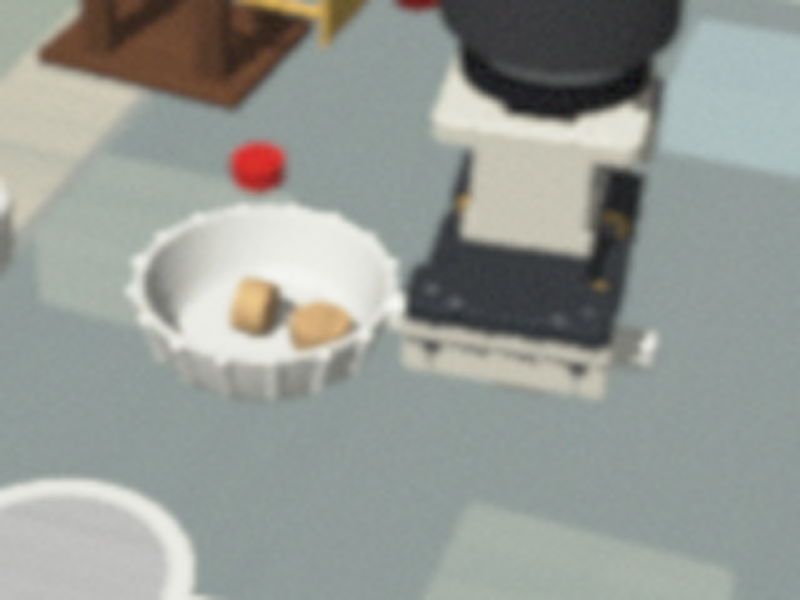

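Both charms are in the dish at (255,305) and (320,325), and the force drop shows it is resting on the counter. Releasing, then lifting straight up.

step_arm(steps=[[[0,0,0,0,0,0],[0,0,0,0,0,0],[0,0,0,0,0,0],[0,0,0,0,0,0],[0,0,0,0,0,0],[0,0,0,0,0,0],[0,0,0,0,0,0],[0,0,0,0,0,0]]], jaw=0)

```text
clock: 14.6
tool_pos: [0.469, 0.1292, 0.0126]
orientation: [180.0, -0.0, 7.2]
force: [0.7, -0.2, -0.1]
opening: 0.0699
gripper_force: 0.0
```

step_arm(steps=[[[0,0,-0.05,0,0,0],[0,0,-0.15,0,0,0],[0,0,-0.3,0,0,0],[0,0,-0.5,0,0,0],[0,0,-0.75,0,0,0],[0,0,-1,0,0,0],[0,0,-1,0,0,0],[0,0,-1,0,0,0]]])

```text
clock: 15.4
tool_pos: [0.4693, 0.1295, 0.1138]
orientation: [-179.9, -0.1, 7.2]
force: [0.4, -0.6, 0.3]
opening: 0.088
gripper_force: 0.0
```

```bash
python3 - <<'E'
from h import *
need([.469,.130,.11],7.2)
p,d=snapshot('side');cv2.imwrite('pics/s6.png',cv2.resize(p[170:300,270:430],(800,600),interpolation=cv2.INTER_CUBIC)[:,:,::-1])
E
```

```text
t 15.4 pos [0.4693 0.1295 0.1138] [-1.7992e+02 -1.2000e-01  7.2300e+00] open 0.0879963342177102 F [ 0.35 -0.63  0.35]
shift [-0.002 -0.005  0.038] turn [-0.003 -0.004  0.001]
```

View pics/s6.png

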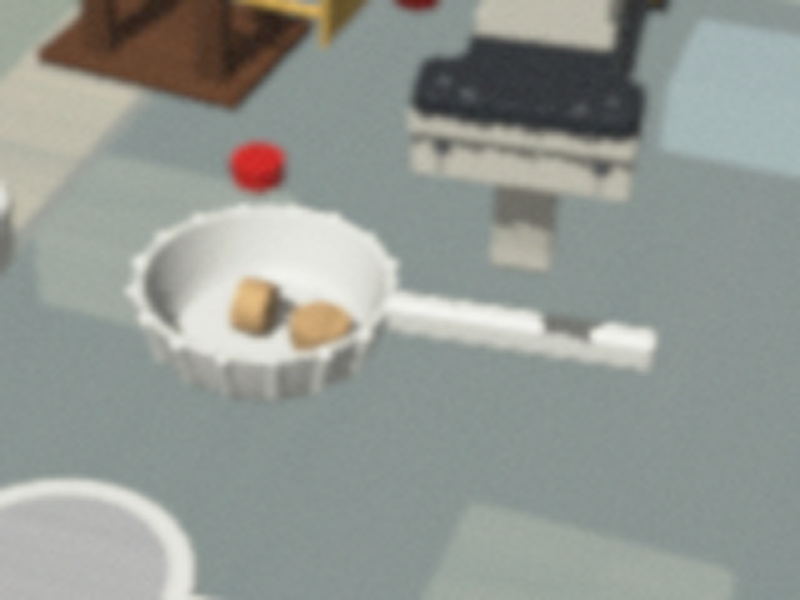

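The dish stands upright on the counter with both charms inside, and the gripper is clear above the handle.

```bash
python3 -c "
from plant import *
print(close_job())"
```

```text
the job is handed in; nothing more can be done
None
```

The job is handed in: both wooden charms were caught in the handled dish, which now stands upright on the open counter, released, after about 15 s of robot time; no verdict was returned.

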